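Crack loose the blade nut of the big drying fan

TASK

The big fan on the art table has its front guard off so that its blades can be washed: loosen the winged nut that holds its blades by roughly a quarter turn, and let go. You cannot see which way this nut is threaded (one of the two fans has a reverse thread), so try it both ways: one way it is already hard up against its stop, the other way it turns. Leave the nut of the small fan as it is.

Things in the scene. Friction and masses are not known exactly. Their poses are not given: they have to be found in the camera images.
- fan_big: larger of two white desk fans on round grey bases, heads tilted straight up, front guards off: three blades, wire rim 280 mm across, its top 162 mm above the table (small fan: four blades, rim 210 mm, same height). Does not move. Origin: centre of its base, on the table, straight below its nut. It may stand left or right of the small fan
- nut_1_grip (a point): grip point of a winged nut at a fan's centre (either fan: the nearer in plan to fan_big is the big fan's). Grey foot 46 mm wide, 10 high; on it a black bar 46 long, 14 thick, 36 mm high. The point: on the turning axis, in the bar, 12 mm below its top, 24 mm above the foot, 202 mm above the table. x along the bar, y across it, z up. Blades and guard lie over 35 mm lower. Any start yaw
- nut_2_grip (a point): the same point and axes on the other, identical winged nut
- nut_1 (a joint): how far nut_1 is loosened, rad: 0 at the start, tight against a rigid stop; grows as it is turned loose, up to 4. One nut loosens clockwise from above, the other anticlockwise; they look alike. Turning it loose takes about 0.15 N m all the way and it stays where left; the tight way it does not move. The blades do not turn with it
- nut_2 (a joint): the same for nut_2

How it is judged:
At the end, for the whole second after the job is handed in: the nut on the big fan is loosened by more than 1.0 rad (57 degrees) from tight, the nut on the small fan by less than 0.2 rad (((horizontal distance between nut_1_grip and fan_big below 0.05 m and value of joint nut_1 above 1 rad and value of joint nut_2 below 0.2 rad) or (horizontal distance between nut_2_grip and fan_big below 0.05 m and value of joint nut_2 above 1 rad and value of joint nut_1 below 0.2 rad))); the robot touches nothing.
It fails at once if the small fan's nut is loosened by more than 0.2 rad ((horizontal distance between nut_1_grip and fan_big above 0.05 m and value of joint nut_1 above 0.2 rad) or (horizontal distance between nut_2_grip and fan_big above 0.05 m and value of joint nut_2 above 0.2 rad)).
It also fails if it takes over 38 s, if anything falls off the work surface, if the arm or the gripper's body presses on something with over 40 N, if the wrist force passes 120 N, or if a joint passes its speed limit or range.

ROBOT

A 6-joint arm with a two-finger parallel gripper is mounted at the origin on the work surface. World frame = base frame: x ahead of the robot, y to its left, z up, the work surface at z = 0. Lengths are in m, angles in rad, forces in N, time in s.
With the tool pointing down it reaches from about 0.35 to 0.975 m from the base axis. Payload 17.4 kg.
Tool frame: the origin (TCP) lies at the very end of the fingers, on their centre line; the grasp point (between the pads) lies 19 mm behind it; z points along the fingers, y is the line along which they close (so a half turn about z gives the same grasp; the last joint's range is limited). The gripper opens to 85 mm and grips with 20 to 120 N. Pads are 22 mm wide; open, the fingers measure 114 mm over their backs; the gripper's body (76 mm by 85 mm) begins 54 mm behind the grasp point. The pads swing forward as they close: fully open they stand 13 mm farther back than shut.
Start: joints at [-1.274, 0.116, 1.442, -0, 1.584, -0.038], TCP at [0.222, -0.638, 0.231] pointing down, gripper open.
Joint ranges: [-2.83, 2.83], [-0.83, 2.19], [0.07, 2.5], [-1.14, 4.28], [0.01, 3], [-2.97, 2.97]. Speed limits (rad/s): [1.89, 1.89, 2.22, 3.14, 3.14, 3.14].

INTERFACE

Orientations are given as a unit quaternion [w, x, y, z].
In Python, from bench import manip gives the robot as it stands.
- The arm moves only by the tool apply_moves, never from a script. Its argument "motion" is one flat list of numbers, 7 for each row, row after row: the shift along the tool's x, y, z as a fraction of full scale, then the turn, a rotation vector about the tool's x, y, z as a fraction of full scale, then the closure, from 0 (fully open) to 1 (shut). A call has 1 to 12 rows; each row shifts and turns the commanded pose from where the row before left it, along the tool's axes as they then stand; what a row does not reach is not made up. Full scale, the value 1, is 750 mm for a shift and 90 degrees for a turn. A row lasts 1/10 s, in which the tool goes at most 50 mm and 8.59 degrees, less where a joint would pass 70% of its speed; a pose out of reach is approached as far as the arm can. A call with a number of a shift or a turn outside -1 to 1 is refused whole. A call with a gripper value outside its range is refused whole. The fingers move at their own pace and stop on an object; "newtons" is the grip in N (left out, the last holds). Time passes only in rows, so rows that do not move let the fingers close. It gives the time, the measured TCP pose, the force, the opening and the grip force at its end, in the units of the state.
- manip.read_state(): the state, without advancing time (a new reading comes with each control period).
- manip.grab_frame(name): name is "side" or "top" or "wrist"; returns the picture (384x512x3 uint8, red, green, blue); there is no depth.
- manip.camera_model(name): a dict with "intrinsics" (3x3 intrinsics, pixels), "eye" and "rotation" of the camera in the world; the wrist camera has in their place "hand_eye" (4x4, takes a point from camera to tool coordinates, whose origin is the TCP and whose axes are the flange's). Camera axes: x right, y down, z forward; pixel columns grow to the right and rows downward; lengths in m; the calibration is good to about 2 mm. A picture is of the moment at which its call begins: read the wrist's pose just before it. camera_model takes no time and is no camera call.
- manip.hand_in(): hands the job in; it is judged then, once.
Trained networks look in the newest picture that a camera, given by its name, has taken for a name from the list of things; names that differ only in an ending like _2 or _b are one class to them, and where a whole thing is asked for, a point or a joint stands for the part that bears it (a point fixed in the world has none). Each returns a list of dicts, best first, with "confidence" (0 to 1); they miss things now and then, are a little off and sometimes report something else, mostly with a low value. They report only what shows in the picture. A call takes as long as a camera call.
- manip.boxes_of(label, camera): "bbox" ([centre column, centre row, width, height] in pixels, round what is visible of it).
- manip.cut_out(label, camera): "pixels" (384x512 bool, what is visible of it) and "bbox" ([centre column, centre row, width, height] in pixels, round what is visible of it).
The state is a dict: "time": time; "joints": joint angles; "joint_velocities": joint speeds; "joint_efforts": joint torques, N m; "tool_pos": TCP position; "eef_rot": TCP orientation; "ft_force": force on the tool from outside, world axes, zero at the start; "wrist_torque": the same for the moment, N m; "width": finger opening in m; "grasp_force": force on a finger pad.
Only numpy, scipy, OpenCV 4.12 (cv2) and the standard library are available. Lean on these libraries where they do the work, as an engineer would, in place of code of your own. Each camera call takes 0.05 s, during which the arm holds its last target. There are 200 camera calls.

## Working session

There is one attempt and no reset: what is moved stays moved. The work goes in short steps, Python scripts to look and compute and a tool call to move; the robot and the scene stay as the last step left them, time stands still between calls to the robot, and variables do not carry over. Pictures are saved under pics/ and viewed, at most 10 in all, crops included, and the job is handed in when it is done.

Besides the shell and the picture viewer there is one more tool, called after "Emit:" as name(argument=value, ...), one argument or row to a line, values as JSON. apply_moves: Moves the arm, as the interface text tells. Its arguments: {"type":"object","properties":{"motion":{"type":"array"},"newtons":{"type":"number"}},"required":["motion"]}

```bash
mkdir -p pics; cat > h.py <<'E'
import numpy as np, cv2
from bench import manip
def ray(cam,u,v):
    m=manip.camera_model(cam);K=np.array(m["intrinsics"]);R=np.array(m["rotation"])
    return np.array(m["eye"]),R@np.linalg.solve(K,[u,v,1.])
def onz(cam,u,v,z):
    e,d=ray(cam,u,v);return e+d*(z-e[2])/d[2]
E
python3 - <<'E'
from h import *
for c in ["top","side"]:
    im=manip.grab_frame(c);cv2.imwrite(f"pics/{c}0.png",im[:,:,::-1])
    m=manip.camera_model(c);print(c,np.round(m["eye"],3),np.round(m["rotation"],2).tolist())
    for l in ["fan_big","nut_1_grip"]:
        for d in manip.boxes_of(l,c):
            b=d["bbox"];print(l,round(d["confidence"],2),np.round(b),np.round(onz(c,b[0],b[1],.2),3))
print(manip.read_state())
E
```

```text
top [0.385 0.013 0.883] [0.08, -0.65, 0.75, -0.1]Traceback (most recent call last):
  File "<stdin>", line 7, in <module>
  File "h.py", line 7, in onz
    e,d=ray(cam,u,v);return e+d*(z-e[2])/d[2]
        ~~~^^^^^^^^^
  File "h.py", line 5, in ray
    return np.array(m["eye"]),R@np.linalg.solve(K,[u,v,1.])
                              ~^~~~~~~~~~~~~~~~~~~~~~~~~~~~
ValueError: matmul: Input operand 1 has a mismatch in its core dimension 0, with gufunc signature (n?,k),(k,m?)->(n?,m?) (size 3 is different from 4)
```

View pics/top0.png

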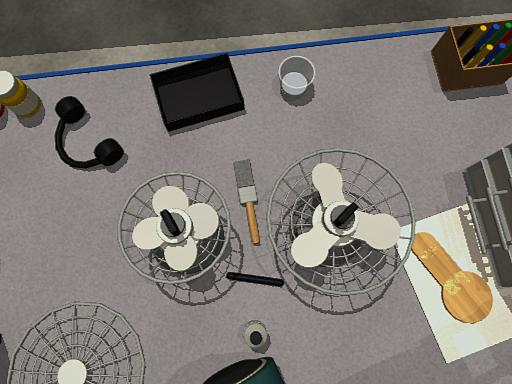

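The top picture shows the small four-blade fan at about (175,225) and the big three-blade fan at about (342,218). The big fan's black bar runs from about (335,224) to (355,206). The rotation is a quaternion, so I'll convert it.

```bash
sed -i 's/R=np.array(m\["rotation"\])/q=m["rotation"];R=Rot.from_quat([q[1],q[2],q[3],q[0]]).as_matrix()/; 2i from scipy.spatial.transform import Rotation as Rot' h.py
python3 - <<'E'
from h import *
for c in ["top","side"]:
    im=manip.grab_frame(c);cv2.imwrite(f"pics/{c}0.png",im[:,:,::-1])
    print(c,manip.camera_model(c)["eye"],ray(c,256,192)[1])
    for l in ["fan_big","nut_1_grip"]:
        for d in manip.cut_out(l,c):
            b=d["bbox"];print(l,round(d["confidence"],2),np.round(b),np.round(onz(c,b[0],b[1],.19),3))
            if l!="fan_big":
                dark=(d["pixels"]&(im.max(2)<60)).astype(np.uint8)
                n=cv2.findNonZero(dark)
                if n is not None: 
                    r=cv2.minAreaRect(n);print(len(n),r);print([np.round(onz(c,*p,.2),3) for p in cv2.boxPoints(r)])
im=cv2.imread("pics/top0.png")[180:260,300:390]
cv2.imwrite("pics/crop.png",cv2.resize(im,None,fx=7,fy=7,interpolation=cv2.INTER_NEAREST))
print(manip.read_state())
E
```

```text
top [0.38468393 0.0128856  0.8827221 ] [ 0.23399365 -0.04889404 -0.97113881]
fan_big 0.73 [338. 220. 152. 150.] [ 0.478 -0.165  0.19 ]
nut_1_grip 0.93 [344. 217.  24.  24.] [ 0.484 -0.177  0.19 ]
309 ((345.83197021484375, 217.151611328125), (17.572145462036133, 29.03048324584961), 58.24052047729492)
[array([ 0.485, -0.146,  0.2  ]), array([ 0.507, -0.196,  0.2  ]), array([ 0.477, -0.207,  0.2  ]), array([ 0.456, -0.157,  0.2  ])]
side [ 0.29202107 -0.46469355  0.52937301] [ 0.37946578  0.70466891 -0.59973148]
fan_big 0.77 [287. 289. 245. 187.] [ 0.457 -0.228  0.19 ]
nut_1_grip 0.88 [287. 252.  42.  50.] [ 0.485 -0.182  0.19 ]
20 ((269.94232177734375, 238.78846740722656), (4.510671138763428, 12.943665504455566), 11.309932708740234)
[array([ 0.465, -0.17 ,  0.2  ]), array([ 0.478, -0.153,  0.2  ]), array([ 0.481, -0.157,  0.2  ]), array([ 0.468, -0.174,  0.2  ])]
{'time': 0.4, 'joints': array([-1.27381660e+00,  1.16075866e-01,  1.44168809e+00, -2.52729226e-05,
        1.58403240e+00, -3.78046094e-02]), 'joint_velocities': array([ 0.00066629, -0.00097359, -0.00254796,  0.00027725, -0.00027103,
        0.00021905]), 'joint_efforts': array([ 1.35203438e-03, -7.30875850e+01, -6.31952691e+01,  7.01465910e-05,
        1.58451301e-03,  2.31526644e-05]), 'tool_pos': array([ 0.22175493, -0.63750344,  0.23119724]), 'eef_rot': array([-9.93652882e-05,  9.86022636e-01,  1.66611375e-01, -2.56912822e-05]), 'ft_force': array([-0.14915689,  1.32308853,  0.97173215]), 'wrist_torque': array([ 0.00705696, -0.01672249, -0.01579086]), 'grasp_force': 0.0, 'width': 0.08534539516010199}
```

View pics/crop.png

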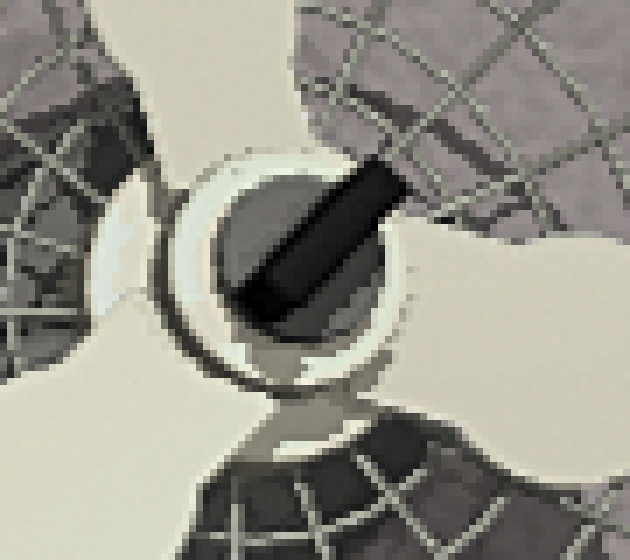

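View pics/side0.png

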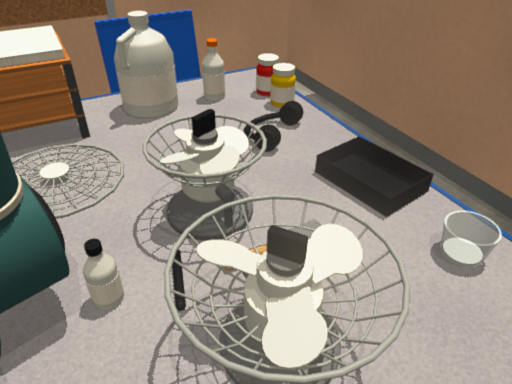

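The big fan's foot is centred at about crop (301,258), which is pixel (342.5,216.4). The bar points up and to the right. The side view agrees: the bar is at about (287,245), in the front fan. I'll fit a bar model to the dark silhouettes in both views.

```bash
cat > fit.py <<'E'
from h import *
from scipy.optimize import minimize
def P(c):
    m=manip.camera_model(c);q=m["rotation"];return np.array(m["intrinsics"]),Rot.from_quat([q[1],q[2],q[3],q[0]]).as_matrix(),np.array(m["eye"])
def fit(files,x0,thr):
    D=[]
    for c,f in files.items():
        K,R,e=P(c);im=cv2.imread(f).max(2)
        def proj(X,K=K,R=R,e=e):
            p=(K@(R.T@(X-e).T)).T;return p[:,:2]/p[:,2:]
        u=proj(np.array([[x0[0],x0[1],.2]]))[0].astype(int)
        roi=np.zeros_like(im);cv2.circle(roi,tuple(map(int,u)),38 if c=="side" else 20,1,-1)
        m=((im<thr[c])&(roi>0)).astype(np.uint8)
        n,l,s,_=cv2.connectedComponentsWithStats(m);D.append((proj,(l==1+np.argmax(s[1:,4]))))
    def cost(x,pr=False):
        t=[]
        for proj,m in D:
            a=x[2];B=np.array([[i*.023,j*.007,k] for i in(-1,1) for j in(-1,1) for k in(.178,.214)])
            B[:,:2]=B[:,:2]@np.array([[np.cos(a),np.sin(a)],[-np.sin(a),np.cos(a)]])+x[:2]
            h=cv2.convexHull(proj(B).astype(np.float32));r=np.zeros((m.shape[0]*8,m.shape[1]*8),np.uint8)
            cv2.fillConvexPoly(r,((h+.5)*8).astype(int),255);r=cv2.resize(r,m.shape[::-1],interpolation=cv2.INTER_AREA)/255.
            t.append(1-np.minimum(r,m).sum()/np.maximum(r,m).sum())
        if pr:print("1-IoU",np.round(t,3),[int(m.sum()) for _,m in D])
        return sum(t)
    best=min((minimize(cost,[x0[0],x0[1],a],method="Nelder-Mead",options=dict(initial_simplex=[[x0[0],x0[1],a],[x0[0]+.006,x0[1],a],[x0[0],x0[1]+.006,a],[x0[0],x0[1],a+.3]],maxiter=90)) for a in np.arange(0,3.1,.52)),key=lambda r:r.fun)
    cost(best.x,True);return best.x
E
python3 - <<'E'
from fit import *
f={"top":"pics/top0.png","side":"pics/side0.png"};t=dict(top=50,side=70)
x0=onz("top",342.5,216.4,.178);print("foot centre",x0)
for g in (f,{"top":f["top"]},{"side":f["side"]}): print(fit(g,x0,t))
s=manip.read_state();q=s["eef_rot"];print(Rot.from_quat([q[1],q[2],q[3],q[0]]).as_matrix().round(3))
E
```

```text
foot centre [ 0.48646064 -0.17666711  0.178     ]
1-IoU [0.138 0.448] [260, 733]
[ 0.48615911 -0.17689895  2.20849718]
1-IoU [0.136] [260]
[ 0.48620633 -0.17672215 -0.93197215]
1-IoU [0.371] [733]
[ 0.48277506 -0.17570387  1.54797484]
[[ 0.944  0.329 -0.   ]
 [ 0.329 -0.944  0.   ]
 [-0.    -0.    -1.   ]]
```

The bar centre is at about (0.486, -0.177) with yaw 2.21 (equivalently -0.93), and the foot centre agrees with it. I'll raise the tool and travel over.

Emit:
apply_moves(
  motion=[0,0,-0.05,0,0,0,0,0,0,-0.05,0,0,0,0,0.0446,-0.0387,0,0,0,0,0,0.0446,-0.0387,0,0,0,0,0,0.0446,-0.0387,0,0,0,0,0,0.0446,-0.0387,0,0,0,0,0,0.0446,-0.0387,0,0,0,0,0,0.0446,-0.0387,0,0,0,0,0,0.0446,-0.0387,0,0,0,0,0,0.0446,-0.0387,0,0,0,0,0,0.0446,-0.0387,0,0,0,0,0,0.0446,-0.0387,0,0,0,0,0],
)

```text
time: 1.6
tool_pos: [0.4428, -0.2518, 0.3066]
eef_rot: [0.0, 0.986, 0.167, 0.0]
ft_force: [0.7, -0.3, -0.1]
width: 0.0853
grasp_force: 0.0
```

Emit:
apply_moves(
  motion=[0,0,0,0,0,-0.095,0,0,0,0,0,0,-0.095,0,0,0,0,0,0,-0.095,0,0,0,0,0,0,-0.095,0,0,0,0,0,0,-0.095,0,0,0,0,0,0,-0.095,0,0,0,0,0,0,-0.095,0,0,0,0,0,0,-0.095,0,0,0,0,0,0,-0.095,0,0,0,0,0,0,-0.095,0,0,0,0,0,0,-0.095,0,0,0,0,0,0,-0.095,0],
)

```text
time: 2.8
tool_pos: [0.4423, -0.2535, 0.3064]
eef_rot: [0.0, 0.484, 0.875, -0.0]
ft_force: [-0.4, -1.0, 0.4]
width: 0.0854
grasp_force: 0.0
```

```bash
cat > go.py <<'E'
from h import *
def pose():
    s=manip.read_state();q=s["eef_rot"];R=Rot.from_quat([q[1],q[2],q[3],q[0]]).as_matrix();return s,np.array(s["tool_pos"]),R
if __name__=="__main__":
    s,p,R=pose();T=np.array([.4863,-.1768,.188]);y=2.209
    Rt=np.array([[np.cos(y),np.sin(y),0],[np.sin(y),-np.cos(y),0],[0,0,-1]])
    print(s["time"],p,s["joints"].round(3));print("shift frac",(R.T@(T-p)/.75).round(4),"turn frac",(Rot.from_matrix(R.T@Rt).as_rotvec()/(np.pi/2)).round(4))
E
python3 go.py; python3 - <<'E'
from go import *
s,p,R=pose();im=manip.grab_frame("wrist");cv2.imwrite("pics/w1.png",im[:,:,::-1])
m=manip.camera_model("wrist");H=np.array(m["hand_eye"]);K=np.array(m["intrinsics"])
c,sn=np.cos(2.209),np.sin(2.209)
for a in(-.023,.023):
  for b in(-.007,.007):
    X=R.T@(np.array([.4863+a*c-b*sn,-.1768+a*sn+b*c,.214])-p);x=K@(np.linalg.inv(H)@np.r_[X,1])[:3];print((x[:2]/x[2]).round(1))
E
```

```text
2.8 [ 0.44229736 -0.25345405  0.30636787] [-0.57  -0.256  1.674 -0.     1.723 -1.131]
shift frac [0.0554 0.104  0.1578] turn frac [ 0.      0.0001 -0.0492]
[378.8 167.2]
[360.  168.7]
[380.5 103.6]
[360.6 105.2]
```

View pics/w1.png

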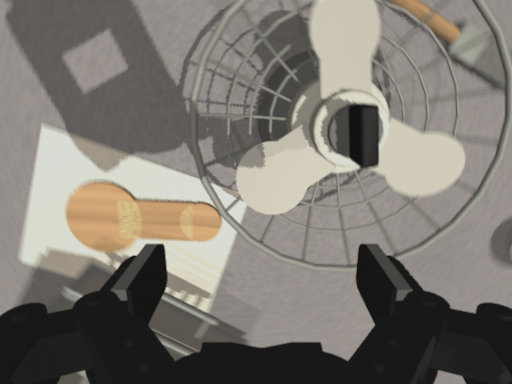

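The wrist view shows the three-blade fan's bar at columns 360–379, rows 104–167. That matches my prediction to within a pixel. Now I'll line up over it.

Emit:
apply_moves(
  motion=[0.0185,0.0347,0,0,0,0,0,0.0185,0.0347,0,0,0,0,0,0.0185,0.0347,0,0,0,0,0,0,0,0.05,0,0,-0.0492,0,0,0,0.02,0,0,0,0,0,0,0,0,0,0,0],
)

```text
time: 3.45
tool_pos: [0.4859, -0.1769, 0.2516]
eef_rot: [-0.002, 0.454, 0.891, -0.0]
ft_force: [-0.8, -0.4, -0.1]
width: 0.0856
grasp_force: 0.0
```

```bash
python3 go.py
```

```text
3.45 [ 0.48594824 -0.17685834  0.25157451] [-0.398 -0.234  1.744 -0.     1.635 -1.027]
shift frac [-0.0005  0.0006  0.0848] turn frac [-0.0013 -0.002  -0.0064]
```

Emit:
apply_moves(
  motion=[0,0,0.03,0,0,-0.006,0,0,0,0.03,0,0,0,0,0,0,0.0245,0,0,0,0,0,0,0,0,0,0,0,0,0,0,0,0,0,1,0,0,0,0,0,0,1,0,0,0,0,0,0,1,0,0,0,0,0,0,1,0,0,0,0,0,0,1,0,0,0,0,0,0,1,0,0,0,0,0,0,1,0,0,0,0,0,0,1],
  newtons=40,
)

```text
time: 4.65
tool_pos: [0.4874, -0.1767, 0.1911]
eef_rot: [0.001, 0.448, 0.894, 0.0]
ft_force: [3.5, 2.2, 3.0]
width: 0.0129
grasp_force: 42.1
```

```bash
python3 go.py; python3 -c "
from go import *
print(pose()[0]['wrist_torque'])"
```

```text
4.65 [ 0.48735445 -0.17669933  0.19110852] [-3.980e-01 -2.180e-01  1.828e+00  1.000e-03  1.530e+00 -1.039e+00]
shift frac [ 0.0007 -0.0012  0.0041] turn frac [0.001  0.0005 0.0023]
[ 0.48969587 -0.56307673  0.10241325]
```

The nut is gripped. I'll try about 6° clockwise seen from above (tool +z).

Emit:
apply_moves(
  motion=[0,0,0,0,0,0.022,1,0,0,0,0,0,0.022,1,0,0,0,0,0,0.022,1,0,0,0,0,0,0,1,0,0,0,0,0,0,1],
)

```text
time: 5.15
tool_pos: [0.4874, -0.1767, 0.1911]
eef_rot: [0.001, 0.494, 0.87, 0.001]
ft_force: [5.1, 4.1, 4.0]
width: 0.0131
grasp_force: 42.0
```

```bash
python3 go.py; python3 -c "
from go import *
print(pose()[0]['wrist_torque'])"
```

```text
5.15 [ 0.48738647 -0.17667188  0.19111405] [-3.980e-01 -2.180e-01  1.828e+00  1.000e-03  1.530e+00 -9.350e-01]
shift frac [ 0.0006 -0.0013  0.0041] turn frac [ 0.0011  0.0005 -0.0639]
[ 0.54629711 -0.727229   -0.10875456]
```

The width barely changed and the torque is only about 0.1 N m, close to the nut's running torque. That suggests it is turning. I'll go another 20° and check in the picture.

Emit:
apply_moves(
  motion=[0,0,0,0,0,0.055,1,0,0,0,0,0,0.055,1,0,0,0,0,0,0.055,1,0,0,0,0,0,0.055,1,0,0,0,0,0,0,1,0,0,0,0,0,0,1],
)

```text
time: 5.75
tool_pos: [0.4876, -0.1766, 0.1911]
eef_rot: [0.001, 0.636, 0.772, 0.001]
ft_force: [7.1, 4.3, 3.2]
width: 0.0132
grasp_force: 41.9
```

```bash
python3 go.py; python3 - <<'E'
from go import *
print(pose()[0]['wrist_torque'])
im=manip.grab_frame("wrist")[:,:,::-1];sd=manip.grab_frame("side")[160:352,160:416,::-1]
cv2.imwrite("pics/w2.png",np.hstack([cv2.resize(im,(400,300)),cv2.resize(sd,(400,300))]))
E
```

```text
5.75 [ 0.4875664  -0.17656283  0.19111954] [-3.970e-01 -2.180e-01  1.828e+00  1.000e-03  1.530e+00 -5.900e-01]
shift frac [ 0.     -0.0017  0.0042] turn frac [ 0.0015  0.0003 -0.2839]
[ 0.73138172 -0.99283633 -0.19695179]
```

View pics/w2.png

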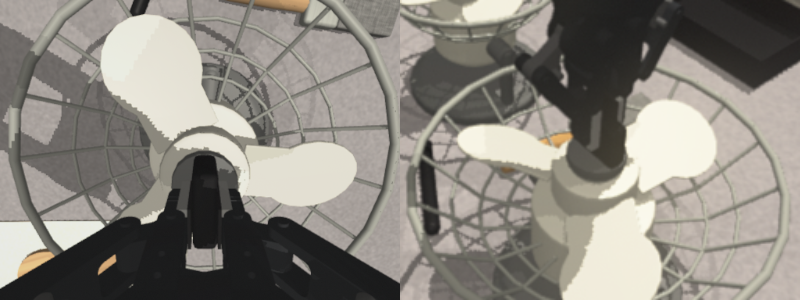

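In the wrist view the bar is still lined up between the pads (about (205,195)) after 26°, while the blades appear rotated. So the nut is turning clockwise, and I'll carry on to about 90°.

Emit:
apply_moves(
  motion=[0,0,0,0,0,0.065,1,0,0,0,0,0,0.065,1,0,0,0,0,0,0.065,1,0,0,0,0,0,0.065,1,0,0,0,0,0,0.065,1,0,0,0,0,0,0.065,1,0,0,0,0,0,0.065,1,0,0,0,0,0,0.065,1,0,0,0,0,0,0.065,1,0,0,0,0,0,0.065,1,0,0,0,0,0,0.065,1,0,0,0,0,0,0,1],
)

```text
time: 7.05
tool_pos: [0.4881, -0.1767, 0.1911]
eef_rot: [0.0, 0.95, 0.313, 0.002]
ft_force: [13.7, 3.2, -0.2]
width: 0.0131
grasp_force: 41.6
```

Emit:
apply_moves(
  motion=[0,0,0,0,0,0,0,0,0,0,0,0,0,0,0,0,0,0,0,0,0,0,0,0,0,0,0,0,0,0,0,0,0,0,0,0,0,0,0,0,0,0,0,0,0,0,0,0,0,0,0,0,0,0,0,0],
)

```text
time: 7.85
tool_pos: [0.4868, -0.177, 0.1904]
eef_rot: [0.0, 0.949, 0.314, -0.0]
ft_force: [-1.1, 0.0, -0.4]
width: 0.0851
grasp_force: 0.0
```

Emit:
apply_moves(
  motion=[0,0,-0.04,0,0,0,0,0,0,-0.05,0,0,0,0,0,0,-0.05,0,0,0,0,0,0,-0.05,0,0,0,0,-0.04,0.04,0,0,0,0,0,-0.04,0.04,0,0,0,0,0,-0.04,0.04,0,0,0,0,0,-0.04,0.04,0,0,0,0,0,-0.04,0.04,0,0,0,0,0,0,0,0,0,0,0,0,0,0,0,0,0,0,0],
)

```text
time: 8.95
tool_pos: [0.4558, -0.3875, 0.3325]
eef_rot: [-0.0, 0.949, 0.314, -0.0]
ft_force: [-0.3, 0.7, 0.9]
width: 0.0857
grasp_force: 0.0
```

```bash
python3 - <<'E'
from fit import *
im=manip.grab_frame("top");cv2.imwrite("pics/top1.png",im[:,:,::-1])
print(fit({"top":"pics/top1.png"},[.4863,-.1768],dict(top=50)))
cv2.imwrite("pics/top1v.png",im[120:320,100:420,::-1])
E
```

```text
1-IoU [0.118] [330]
[ 0.4861907  -0.17617427  3.75574996]
```

View pics/top1v.png

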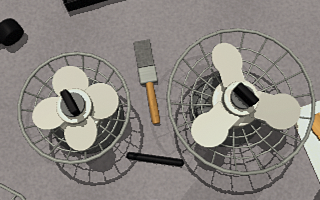

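The big fan's bar at (243,94) in the crop now runs the other way. The fit gives yaw 0.61, about 91° clockwise of where it started. The small fan's nut looks unchanged, and the arm is clear of everything.

```bash
python3 -c "
from bench import manip
print(manip.hand_in())"
```

```text
the job is handed in; nothing more can be done
None
```

The big fan's winged nut is loosened about 91° clockwise and let go, the small fan's nut was never touched, the arm is clear, and the job is handed in (no verdict was returned); I tried only the clockwise direction, because the nut turned straight away.

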